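Hang the pastry turner on the hook inside its cabinet

ROBOT

A 6-joint arm with a two-finger parallel gripper is mounted at the origin on a cart in front of the work surface, level with it; the furniture and walls round the work are solid. World frame = base frame: x ahead of the robot, y to its left, z up, the work surface at z = 0. Lengths are in mm, angles in rad, forces in N, time in s.
With the tool pointing down it reaches from about 275 to 850 mm from the base axis. Payload 19 kg.
Tool frame: the origin (TCP) lies at the very end of the fingers, on their centre line; the grasp point (between the pads) lies 19 mm behind it; z points along the fingers, y is the direction in which the jaws open and shut (so a half turn about z gives the same grasp; the last joint's range is limited). The gripper opens to 85 mm and grips with 20 to 120 N. Pads are 22 mm wide; open, the fingers measure 114 mm over their backs; the gripper's body (76 mm by 85 mm) begins 54 mm behind the grasp point. The pads swing forward as they close: fully open they stand 13 mm farther back than shut.
Start: joints at [-1.261, 0.15, 1.437, -0, 1.554, -0.134], TCP at [246.861, -519.278, 231.267] pointing down, gripper open.
Joint ranges: [-2.8, 2.8], [-0.68, 2.1], [0.12, 2.68], [-1.39, 4.53], [0.16, 2.79], [-2.81, 2.81]. Speed limits (rad/s): [1.89, 1.89, 2.22, 3.01, 3.01, 3.01].

INTERFACE

Orientations are given as a rotation vector (axis times angle).
In Python, from plant import arm gives the robot as it stands.
- The arm moves only by the tool jog_arm, never from a script. Its argument "moves" is a list of rows, each an object of numbers: "gripper": the finger opening in mm, from 0 to 85.4; "tx", "ty", "tz": the shift along the tool's x, y, z each as a share of 10 cm, from -1 to 1; "ax", "ay", "az": the turn, a rotation vector about the tool's x, y, z each as a share of 60 degrees, from -1 to 1. A call has 1 to 12 rows; each row is the pose to reach, as a shift and turn from the pose commanded when the call began, along the tool's axes at that moment; what a row does not reach only later rows make up. A row lasts 1/12 s, in which the tool goes at most 41.7 mm and 7.16 degrees, less where a joint would pass 70% of its speed; a pose out of reach is approached as far as the arm can. A call with a number of a shift or a turn outside -1 to 1 is refused whole. A call with a gripper value outside its range is refused whole. The fingers move at their own pace and stop on an object; the grip force is fixed at half the most. Time passes only in rows, so rows that repeat a pose let the fingers close. It gives the time, the measured TCP pose, the force and the opening at its end, in the units of the state.
- arm.sense(): the state, without advancing time (a new reading comes with each control period).
- arm.capture(name): name is "scene" or "top" or "wrist"; returns the picture (384x512x3 uint8, blue, green, red); there is no depth.
- arm.calibration(name): a dict with "fovy" (degrees; the focal length in pixels is half the picture's height over the tangent of half this angle, whatever the lens; pixels are square), "cx", "cy" (the principal point, pixels), "R" (3x3) and "t" (3): a world point X has camera coordinates R X + t. Camera axes: x right, y down, z forward; pixel columns grow to the right and rows downward; lengths in mm; the calibration is good to about 2 mm. A picture is of the moment at which its call begins: read the wrist's pose just before it. calibration takes no time and is no camera call; for the wrist camera it gives the pose at the moment of the call.
- arm.sign_off(): hands the job in, once; it reports no verdict.
The state is a dict: "t": time; "joints": joint angles; "dq": joint speeds; "effort": joint torques, N m; "position": TCP position; "ee_rot": TCP orientation; "contact_force": force on the tool from outside, world axes, zero at the start; "wrist_torque": the same for the moment, N m; "finger_gap": opening from 0.0 (shut) to 1.0 (fully open).
Only numpy, scipy, OpenCV 4.12 (cv2) and the standard library are available. Lean on these libraries where they do the work, as an engineer would, in place of code of your own. Each camera call takes 0.05 s, during which the arm holds its last target. There are 200 camera calls.

TASK

Put the wooden pastry turner away: hang it by its steel eye on the hook inside the small open-fronted cabinet and leave it hanging there freely and still. The front board reaches lower than the hook's tip, so the eye has to go in low and tilted upward; feel for the hook, pressing only lightly, because nobody knows exactly how far back and how high it is set today. Leave the two jars and the pepper mill standing where they are.

Things in the scene. Friction and masses are not known exactly. Their poses are not given: they have to be found in the camera images.
- turner: Loose wooden pastry turner, 0.1 kg, lying flat at the start. Handle 24 wide (y), 20 thick (z), from x = -25 to 100 mm, then a steel neck 8 thick to a hanging eye at x = 150; at x = -23 to -55 a flat blade 60 wide. Origin: the place to grip, on the handle's underside; x points to the eye, z up as it lies. Held there and hung tilted 30 degrees, eye up, the gripper stays outside the cabinet.
- eye (a point): Centre of the turner's hanging eye, a round ring of 6 mm wire, hole 22 mm across, 34 over the outside, lying in the plane of the turner (hole axis = the turner's z). 150 mm along x from the turner's origin and 10 mm above its underside.
- cabinet: Fixed wooden cabinet, open in front, no floor: 180 wide, 190 deep, 312 high, walls 10 thick, underside of the roof at 302. Origin: on the worktop, middle of the front face; x points straight in, z up. A cross rail inside, 118 mm in and up to 85 high, stops a hung turner's swing. One springy hook of 7 mm wire yields about 0.4 mm per N when pressed backward or down, at most 7 mm.
- board_edge (a point): Middle of the lower edge of the cabinet's front board: a board 10 thick across the whole opening, hanging from the roof down to 260 mm above the worktop. This point is 5 mm behind the front face. The eye must pass under it.
- hook_area (a point): Not the hook but the fixed middle of where it may be set, at the cabinet's y = 0. The wire runs level toward the opening to an upturned tip. The setting (in a slanted slot, deeper = higher) is not measured: the tip's front is 48 to 84 mm behind the front face, the tip's top in step 250 to 277 high (the level axis 230 to 257). Behind the tip 30 mm of level wire is free.
- jar_1: Closed jam jar standing near the turner's end of the worktop, 60 across, 75 high; origin in the centre of its underside.
- jar_2: Second closed jam jar, 59 across, 75 high; origin in the centre of its underside.
- mill: Wooden pepper mill standing near the front edge, 52 across, 140 high; origin in the centre of its underside.

How it is judged:
By the outcome, as a careful person would: the job done as asked, in the order asked, and still so for the second after the job is handed in, with the robot touching nothing.
It also fails if it takes over 61 s, if anything falls off the work surface, if the arm or the gripper's body presses on something with over 40 N, if the wrist force passes 120 N, or if a joint passes its speed limit or range.

## Working session

There is one attempt and no reset: what is moved stays moved. The work goes in short steps, Python scripts to look and compute and a tool call to move; the robot and the scene stay as the last step left them, time stands still between calls to the robot, and variables do not carry over. Pictures are saved under pics/ and viewed, about 8 in all and at most 12, crops included, and the job is handed in when it is done.

Besides the shell and the picture viewer there is one more tool, called in YAML: its name, and indented under it one key for each argument. jog_arm: Moves the arm, as the interface text tells. Its arguments: {"type":"object","properties":{"moves":{"type":"array","items":{"type":"object","properties":{"gripper":{"type":"number"},"tx":{"type":"number"},"ty":{"type":"number"},"tz":{"type":"number"},"ax":{"type":"number"},"ay":{"type":"number"},"az":{"type":"number"}}}}},"required":["moves"]}

```bash
ls; mkdir -p pics; python3 - <<'E'
from plant import arm
import cv2, numpy as np
s=arm.sense(); print({k:np.round(v,3).tolist() for k,v in s.items()})
for n in ("scene","top"):
    c=arm.calibration(n); print(n,{k:np.round(v,4).tolist() for k,v in c.items()})
a=arm.capture("scene");b=arm.capture("top")
cv2.imwrite("pics/scene0.png",a);cv2.imwrite("pics/top0.png",b)
E
```

```text
pics
{'t': 0.0, 'joints': [-1.261, 0.151, 1.438, 0.0, 1.554, -0.134], 'dq': [-0.001, 0.0, -0.0, -0.0, -0.001, -0.001], 'effort': [-0.005, -71.306, -57.086, -0.001, 0.009, 0.0], 'position': [246.811, -519.051, 230.679], 'ee_rot': [-3.063, -0.691, 0.0], 'contact_force': [-0.051, -0.083, -0.545], 'wrist_torque': [-0.022, -0.037, -0.003], 'finger_gap': 1.006}
scene {'fovy': 42.7776, 'cx': 250.5079, 'cy': 195.7206, 'R': [[-0.5572, -0.8301, 0.0199], [-0.4533, 0.284, -0.8449], [0.6957, -0.4798, -0.5346]], 't': [230.4142, 410.664, 1079.5722]}
top {'fovy': 49.4073, 'cx': 262.1408, 'cy': 190.0178, 'R': [[-0.0295, -0.999, -0.0332], [-0.9973, 0.0317, -0.0665], [0.0675, 0.0311, -0.9972]], 't': [-38.1109, 593.1468, 1108.2905]}
```

View pics/scene0.png

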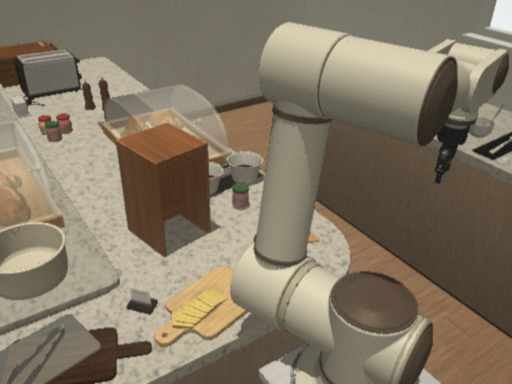

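View pics/top0.png

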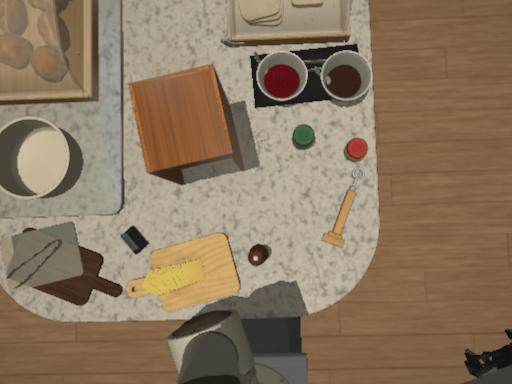

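The top view shows the turner at about (343,215), with its eye at (357,174) and blade at (333,240). Red jar (357,149), green jar (303,135), mill (258,256). The cabinet roof corners are near (130,82), (213,66), (232,153) and (148,172), and its open side faces the robot (bottom edge).

```bash
cat > h.py <<'E'
import numpy as np, cv2
from scipy.spatial.transform import Rotation as Rn
def K(c): 
    f=192/np.tan(np.radians(c["fovy"])/2); return f,c["cx"],c["cy"]
def ray(c,p,z):
    f,cx,cy=K(c);R=np.array(c["R"]);t=np.array(c["t"])
    d=R.T@np.array([(p[0]-cx)/f,(p[1]-cy)/f,1]);o=-R.T@t
    return o+d*(z-o[2])/d[2]
def proj(c,X):
    f,cx,cy=K(c);x=np.array(c["R"])@np.array(X)+np.array(c["t"]);return np.array([f*x[0]/x[2]+cx,f*x[1]/x[2]+cy])
E
python3 - <<'E'
from h import *
from plant import arm
c=arm.calibration("top"); im=cv2.imread("pics/top0.png"); hsv=cv2.cvtColor(im,cv2.COLOR_BGR2HSV)
print("hsv roof,handle",hsv[120,180],hsv[215,343],hsv[240,334],hsv[149,357],hsv[135,303])
def blob(lo,hi,box):
    m=cv2.inRange(hsv,np.array(lo),np.array(hi)); k=np.zeros_like(m); x0,y0,x1,y1=box;k[y0:y1,x0:x1]=m[y0:y1,x0:x1]
    cs,_=cv2.findContours(k,cv2.RETR_EXTERNAL,cv2.CHAIN_APPROX_NONE); return max(cs,key=cv2.contourArea)
ct=blob((0,110,90),(20,255,255),(120,55,240,190)); hull=cv2.convexHull(ct)
ap=cv2.approxPolyN(hull,4) if hasattr(cv2,'approxPolyN') else cv2.approxPolyDP(hull,5,True)
for p in ap.reshape(-1,2): print("roof",p,ray(c,p,312).round(1))
ct=blob((5,90,90),(25,255,255),(318,180,365,250)); r=cv2.minAreaRect(ct);print("turner",r,cv2.contourArea(ct))
for p in ct.reshape(-1,2)[::12]: print(p,ray(c,p,15).round(0)[:2],end=';')
for n,p,z in (("red",(357,149),75),("green",(303,135),75),("mill",(258,256),140),("eye",(357,174),10),("hA",(351,192),20),("hB",(338,235),20)): print(n,ray(c,p,z).round(1))
E
```

```text
hsv roof,handle [ 13 153 135] [ 16 137 196] [ 16 135 185] [  3 183 163] [ 61 103  99]
roof [233 153] [648.4  -8.9 312. ]
roof [146 173] [613.8 168.4 312. ]
roof [128  83] [800.9 203.7 312. ]
roof [213  63] [835.6  27.5 312. ]
turner ((340.2500305175781, 216.75), (21.819713592529297, 56.92099380493164), 18.434947967529297) 556.0
[348 190] [ 585. -287.];[343 202] [ 553. -273.];[339 214] [ 521. -261.];[334 226] [ 489. -246.];[326 234] [ 469. -224.];[325 241] [ 450. -220.];[337 245] [ 438. -252.];[342 240] [ 451. -266.];[342 228] [ 483. -267.];[346 216] [ 515. -279.];[351 204] [ 547. -294.];[354 192] [ 579. -303.];red [ 685.6 -304.4   75. ]
green [ 726.8 -167.7   75. ]
mill [426.1 -45.5 140. ]
eye [ 627.6 -314.3   10. ]
hA [ 578.8 -294.2   20. ]
hB [ 465.2 -254.8   20. ]
```

```bash
cat >> h.py <<'E'
def go(s,P,Rt=None):
    """shares to reach pose P (mm), Rt (matrix) from state s"""
    R0=Rn.from_rotvec(s["ee_rot"]); d=R0.inv().apply(np.array(P)-s["position"])/100
    a=np.zeros(3) if Rt is None else (R0.inv()*Rn.from_matrix(Rt)).as_rotvec()/np.radians(60)
    print("pos",np.round(s["position"],1),"t",s["t"],"F",np.round(s["contact_force"],1)); print("shift",d.round(3),"turn",a.round(3),"rows>=",max(np.linalg.norm(d)*100/41.7,np.linalg.norm(a)*60/7.16).round(1))
def Rpose(yaw,pitch):
    """tool: x along turner axis (yaw, pitched up), z = -turner z; degrees"""
    y,p=np.radians([yaw,pitch]); x=np.array([np.cos(p)*np.cos(y),np.cos(p)*np.sin(y),np.sin(p)])
    zt=np.array([-np.sin(p)*np.cos(y),-np.sin(p)*np.sin(y),np.cos(p)]); z=-zt
    return np.column_stack([x,np.cross(z,x),z])
E
python3 - <<'E'
from h import *
from plant import arm
s=arm.sense(); go(s,[485.9,-265.2,200],Rpose(-19.1,0))
E
```

```text
pos [ 246.8 -519.1  230.8] t 0.1 F [-0.2 -0.1 -0.2]
shift [ 3.249 -1.266  0.31 ] turn [-0.001  0.     0.742] rows>= 8.4
```

jog_arm:
  moves:
    - {"tx": 0.4,"ty": -0.15,"az": 0.12}
    - {"tx": 0.8,"ty": -0.3,"az": 0.24}
    - {"tx": 1,"ty": -0.4,"az": 0.36}
    - {"tx": 1,"ty": -0.4,"az": 0.48}
    - {"tx": 1,"ty": -0.4,"az": 0.6}
    - {"tx": 1,"ty": -0.4,"az": 0.742}

```text
schema error: expected keys gripper, tx, ty, tz, ax, ay, az
```

```bash
python3 - <<'E'
from h import *
from plant import arm
s=arm.sense(); go(s,[485.9,-265.2,200],Rpose(-19.1,0)); print(np.round(s["joints"],2))
E
```

```text
pos [ 246.8 -519.1  230.8] t 0.1 F [-0.2 -0.1 -0.2]
shift [ 3.249 -1.266  0.31 ] turn [-0.001  0.     0.742] rows>= 8.4
[-1.26  0.15  1.44  0.    1.55 -0.13]
```

jog_arm:
  moves:
    - {"gripper": 85,"tx": 1,"ty": -0.4,"tz": 0,"ax": 0,"ay": 0,"az": 0.742}
    - {"gripper": 85,"tx": 1,"ty": -0.4,"tz": 0,"ax": 0,"ay": 0,"az": 0.742}
    - {"gripper": 85,"tx": 1,"ty": -0.4,"tz": 0,"ax": 0,"ay": 0,"az": 0.742}
    - {"gripper": 85,"tx": 1,"ty": -0.4,"tz": 0,"ax": 0,"ay": 0,"az": 0.742}
    - {"gripper": 85,"tx": 1,"ty": -0.4,"tz": 0,"ax": 0,"ay": 0,"az": 0.742}
    - {"gripper": 85,"tx": 1,"ty": -0.4,"tz": 0,"ax": 0,"ay": 0,"az": 0.742}

```text
t: 0.6
position: [320.4, -439.6, 231.1]
ee_rot: [-3.109, 0.449, 0.0]
contact_force: [-0.9, -0.2, 0.3]
finger_gap: 0.994
```

```bash
python3 - <<'E'
from h import *
from plant import arm
s=arm.sense(); go(s,[485.9,-265.2,200],Rpose(-19.1,0)); print(np.round(s["joints"],2))
E
```

```text
pos [ 320.4 -439.6  231.1] t 0.6 F [-0.9 -0.2  0.3]
shift [ 1.094 -2.141  0.311] turn [-0.     0.     0.044] rows>= 5.8
[-1.08  0.09  1.51 -0.    1.55  0.78]
```

jog_arm:
  moves:
    - {"gripper": 85,"tx": 0.55,"ty": -1,"tz": 0.1,"ax": 0,"ay": 0,"az": 0.044}
    - {"gripper": 85,"tx": 0.55,"ty": -1,"tz": 0.1,"ax": 0,"ay": 0,"az": 0.044}
    - {"gripper": 85,"tx": 0.55,"ty": -1,"tz": 0.1,"ax": 0,"ay": 0,"az": 0.044}

```text
t: 0.85
position: [401.7, -357.7, 220.8]
ee_rot: [-3.098, 0.514, 0.0]
contact_force: [1.3, -1.3, 0.8]
finger_gap: 0.994
```

jog_arm:
  moves:
    - {"gripper": 85,"tx": 0.5,"ty": -1,"tz": 0.2,"ax": 0,"ay": 0,"az": 0}
    - {"gripper": 85,"tx": 0.5,"ty": -1,"tz": 0.2,"ax": 0,"ay": 0,"az": 0}
    - {"gripper": 85,"tx": 0.5,"ty": -1,"tz": 0.2,"ax": 0,"ay": 0,"az": 0}
    - {"gripper": 85,"tx": 0.5,"ty": -1,"tz": 0.2,"ax": 0,"ay": 0,"az": 0}

```text
t: 1.18
position: [482.7, -276.9, 199.8]
ee_rot: [-3.098, 0.507, 0.002]
contact_force: [-0.7, -0.3, -0.2]
finger_gap: 0.996
```

```bash
python3 - <<'E'
from h import *
from plant import arm
s=arm.sense(); c=arm.calibration("wrist"); w=arm.capture("wrist"); cv2.imwrite("pics/w1.png",w)
go(s,[485.9,-265.2,200],Rpose(-19.1,0)); print(np.round(s["joints"],2))
R0=Rn.from_rotvec(s["ee_rot"]).as_matrix()
Rc=np.array(c["R"]); cpos=-Rc.T@np.array(c["t"]); print("cam in tool", (R0.T@(cpos-s["position"])).round(1), "axes in tool\n",(R0.T@Rc.T).round(3), c["fovy"],c["cx"],c["cy"])
hsv=cv2.cvtColor(w,cv2.COLOR_BGR2HSV)
for n,X in (("origin",[485.9,-265.2,20]),("eye",[627.6,-314.3,10]),("blade",[448,-252,10])): print(n,proj(c,X).round(0))
np.save("c1.npy",c,allow_pickle=True)
E
```

```text
pos [ 482.7 -276.9  199.8] t 1.1833 F [-0.7 -0.3 -0.2]
shift [-0.007 -0.121 -0.002] turn [-0.002  0.001  0.009] rows>= 0.3
[-0.66  0.13  1.53  0.    1.49  1.23]
cam in tool [  75.7   -0.  -143.1] axes in tool
 [[ 0.001 -0.954 -0.299]
 [ 1.     0.     0.001]
 [-0.001 -0.299  0.954]] 71.2848014395428 257.10574642310416 188.3555913528982
origin [247. 169.]
eye [248.  34.]
blade [248. 197.]
```

View pics/w1.png

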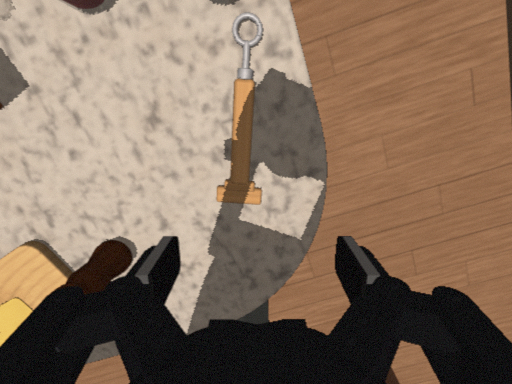

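Wrist view: eye at (247,30), handle from (244,80) to (240,180), blade end centre at (238,203); the fingers are wide open and clear.

```bash
python3 - <<'E'
from h import *
from plant import arm
s=arm.sense(); c=np.load("c1.npy",allow_pickle=True).item()
w=cv2.imread("pics/w1.png"); hsv=cv2.cvtColor(w,cv2.COLOR_BGR2HSV)
m=cv2.inRange(hsv,(8,100,60),(22,255,255)); m[:, :210]=0; m[:,270:]=0; m[:78]=0; m[178:]=0
pts=[]
for r in range(88,174,6):
    x=np.where(m[r])[0]
    if len(x): pts.append(ray(c,((x.min()+x.max())/2,r),17)[:2])
e=ray(c,(247.5,30.5),10)[:2]; b=ray(c,(239,203.5),15)[:2]
pts=np.array(pts); v=cv2.fitLine(pts.astype(np.float32),cv2.DIST_HUBER,0,.01,.01).ravel()
print("handle yaw",np.degrees(np.arctan2(v[1],v[0])), "eye",e,"bladeend",b,"len",np.linalg.norm(e-b), "yaw e-b",np.degrees(np.arctan2(*(e-b)[::-1])))
d=(e-b)/np.linalg.norm(e-b); o=e-150*d; print("origin",o)
yaw=np.degrees(np.arctan2(d[1],d[0])); go(s,[*o,103],Rpose(yaw,0)); go(s,[*o,3],Rpose(yaw,0))
E
```

```text
handle yaw -22.50424 eye [ 631.30328222 -315.44335795] bladeend [ 444.84292883 -239.10259541] len 201.48294074932343 yaw e-b -22.265217465514553
origin [ 492.48729659 -258.60919453]
pos [ 481.4 -278.7  200.3] t 1.2333 F [-1.   0.7 -0.2]
shift [ 0.042 -0.224  0.973] turn [-0.001  0.002  0.061] rows>= 2.4
pos [ 481.4 -278.7  200.3] t 1.2333 F [-1.   0.7 -0.2]
shift [ 0.044 -0.223  1.973] turn [-0.001  0.002  0.061] rows>= 4.8
```

jog_arm:
  moves:
    - {"gripper": 85,"tx": 0.055,"ty": -0.225,"tz": 0.5,"ax": 0,"ay": 0,"az": 0.06}
    - {"gripper": 85,"tx": 0.055,"ty": -0.225,"tz": 1,"ax": 0,"ay": 0,"az": 0.06}
    - {"gripper": 60,"tx": 0.055,"ty": -0.225,"tz": 1,"ax": 0,"ay": 0,"az": 0.06}
    - {"gripper": 60,"tx": 0.055,"ty": -0.225,"tz": 1,"ax": 0,"ay": 0,"az": 0.06}
    - {"gripper": 60,"tx": 0.055,"ty": -0.225,"tz": 1,"ax": 0,"ay": 0,"az": 0.06}

```text
t: 1.65
position: [492.1, -261.8, 101.3]
ee_rot: [-3.081, 0.611, 0.002]
contact_force: [0.8, -1.4, 0.7]
finger_gap: 0.707
```

```bash
python3 - <<'E'
from h import *
from plant import arm
s=arm.sense(); c=arm.calibration("wrist"); w=arm.capture("wrist"); cv2.imwrite("pics/w2.png",w)
s=arm.sense();go(s,[494,-259,3],Rpose(-22.3,0))
hsv=cv2.cvtColor(w,cv2.COLOR_BGR2HSV)
m=cv2.inRange(hsv,(8,100,60),(22,255,255)); m[:,:180]=0;m[:,340:]=0
for r in range(0,384,20):
    x=np.where(m[r])[0]
    if len(x): print(r,x.min(),x.max(),ray(c,((x.min()+x.max())/2,r),17)[:2].round(1))
E
```

```text
pos [ 492.7 -262.3  102.7] t 1.7 F [-0.5 -0.   0.6]
shift [-0.002 -0.036  0.997] turn [ 0.    -0.001 -0.002] rows>= 2.4
0 325 339 [ 608.4 -369. ]
20 331 339 [ 595.3 -367.1]
40 336 339 [ 581.9 -364.9]
80 237 266 [ 580.7 -293.7]
100 238 266 [ 566.7 -288.3]
120 238 265 [ 552.4 -281.9]
140 239 265 [ 537.2 -276. ]
160 239 265 [ 521.4 -269.4]
180 239 265 [ 504.9 -262.5]
200 239 265 [ 487.7 -255.2]
220 226 273 [ 470.4 -245.5]
240 223 281 [ 450.5 -239.7]
```

jog_arm:
  moves:
    - {"gripper": 60,"tx": 0,"ty": -0.042,"tz": 0.4,"ax": 0,"ay": 0,"az": 0}
    - {"gripper": 60,"tx": 0,"ty": -0.042,"tz": 0.75,"ax": 0,"ay": 0,"az": 0}
    - {"gripper": 60,"tx": 0,"ty": -0.042,"tz": 0.9,"ax": 0,"ay": 0,"az": 0}
    - {"gripper": 60,"tx": 0,"ty": -0.042,"tz": 0.98,"ax": 0,"ay": 0,"az": 0}
    - {"gripper": 60,"tx": 0,"ty": -0.042,"tz": 0.98,"ax": 0,"ay": 0,"az": 0}
    - {"gripper": 60,"tx": 0,"ty": -0.042,"tz": 0.98,"ax": 0,"ay": 0,"az": 0}

```text
t: 2.2
position: [495.1, -258.5, 5.2]
ee_rot: [3.081, -0.61, 0.003]
contact_force: [0.7, -0.5, 0.6]
finger_gap: 0.702
```

jog_arm:
  moves:
    - {"gripper": 10,"tx": 0,"ty": 0,"tz": 0,"ax": 0,"ay": 0,"az": 0}
    - {"gripper": 10,"tx": 0,"ty": 0,"tz": 0,"ax": 0,"ay": 0,"az": 0}
    - {"gripper": 10,"tx": 0,"ty": 0,"tz": 0,"ax": 0,"ay": 0,"az": 0}
    - {"gripper": 10,"tx": 0,"ty": 0,"tz": 0,"ax": 0,"ay": 0,"az": 0}
    - {"gripper": 10,"tx": 0,"ty": 0,"tz": 0,"ax": 0,"ay": 0,"az": 0}
    - {"gripper": 10,"tx": 0,"ty": 0,"tz": 0,"ax": 0,"ay": 0,"az": 0}
    - {"gripper": 10,"tx": 0,"ty": 0,"tz": 0,"ax": 0,"ay": 0,"az": 0}
    - {"gripper": 10,"tx": 0,"ty": 0,"tz": 0,"ax": 0,"ay": 0,"az": 0}

```text
t: 2.87
position: [494.8, -257.9, 4.7]
ee_rot: [3.081, -0.61, 0.003]
contact_force: [-2.2, 1.4, 10.7]
finger_gap: 0.266
```

jog_arm:
  moves:
    - {"gripper": 10,"tx": 0,"ty": 0,"tz": -0.1,"ax": 0,"ay": 0,"az": 0}
    - {"gripper": 10,"tx": -0.1,"ty": 0,"tz": -0.4,"ax": 0,"ay": 0,"az": 0}
    - {"gripper": 10,"tx": -0.2,"ty": 0,"tz": -0.7,"ax": 0,"ay": 0,"az": 0}
    - {"gripper": 10,"tx": -0.2,"ty": 0,"tz": -1,"ax": 0,"ay": 0,"az": 0}
    - {"gripper": 10,"tx": -0.2,"ty": 0,"tz": -1,"ax": 0,"ay": 0,"az": 0}

```text
t: 3.28
position: [477.4, -251.1, 110.0]
ee_rot: [3.078, -0.609, 0.012]
contact_force: [1.7, -0.3, 0.3]
finger_gap: 0.265
```

```bash
cat >> h.py <<'E'
CO=np.array([631.1,79.8,0]); CY=10.9
RC=Rn.from_euler("z",CY,degrees=True).as_matrix()
E_T=np.array([149,0,-5.3])
def tcp_for(eye_cab,pitch,yaw=CY):
    R=Rpose(yaw,pitch); return CO+RC@np.array(eye_cab)-R@E_T, R
def eye_cab(s): return RC.T@(s["position"]+Rn.from_rotvec(s["ee_rot"]).apply(E_T)-CO)
E
python3 - <<'E'
from h import *
from plant import arm
s=arm.sense(); P,R=tcp_for([-40,0,230],30); print("target",P); go(s,P,R); print(s["finger_gap"],s["joints"].__class__,np.round(s["joints"],2))
E
```

```text
target [467.71406467  48.33682806 150.91006536]
pos [ 477.4 -251.1  110. ] t 3.2833 F [ 1.7 -0.3  0.3]
shift [-1.227 -2.73  -0.424] turn [ 0.149  0.479 -0.541] rows>= 7.3
0.2650198418144579 <class 'numpy.ndarray'> [-0.63  0.14  1.7   0.    1.29  1.33]
```

jog_arm:
  moves:
    - {"gripper": 10,"tx": -0.2,"ty": 0,"tz": -0.4,"ax": 0,"ay": 0,"az": 0}
    - {"gripper": 10,"tx": -0.4,"ty": -0.3,"tz": -0.8,"ax": 0.03,"ay": 0.1,"az": -0.11}
    - {"gripper": 10,"tx": -0.5,"ty": -0.6,"tz": -1,"ax": 0.06,"ay": 0.2,"az": -0.22}
    - {"gripper": 10,"tx": -0.5,"ty": -1,"tz": -1,"ax": 0.09,"ay": 0.29,"az": -0.33}
    - {"gripper": 10,"tx": -0.5,"ty": -1,"tz": -1,"ax": 0.12,"ay": 0.38,"az": -0.43}
    - {"gripper": 10,"tx": -0.5,"ty": -1,"tz": -1,"ax": 0.149,"ay": 0.479,"az": -0.541}
    - {"gripper": 10,"tx": -0.5,"ty": -1,"tz": -1,"ax": 0.149,"ay": 0.479,"az": -0.541}

```text
t: 3.87
position: [467.9, -137.0, 204.8]
ee_rot: [-2.987, -0.248, -0.758]
contact_force: [-0.1, -0.2, -0.9]
finger_gap: 0.265
```

```bash
python3 - <<'E'
from h import *
from plant import arm
s=arm.sense(); P,R=tcp_for([-40,0,230],30); print("target",P); go(s,P,R);go(s,P+[0,0,70],R); print(s["finger_gap"],np.round(s["joints"],2))
E
```

```text
target [467.71406467  48.33682806 150.91006536]
pos [ 467.9 -137.   204.8] t 3.8667 F [-0.1 -0.2 -0.9]
shift [ 0.006 -1.822  0.636] turn [ 0.003  0.025 -0.023] rows>= 4.6
pos [ 467.9 -137.   204.8] t 3.8667 F [-0.1 -0.2 -0.9]
shift [ 0.34  -1.829  0.021] turn [ 0.003  0.025 -0.023] rows>= 4.5
0.2647754278357639 [-0.7  -0.29  1.98  0.42  1.15  0.59]
```

jog_arm:
  moves:
    - {"gripper": 10,"tx": 0.05,"ty": -0.4,"tz": 0,"ax": 0,"ay": 0.025,"az": -0.023}
    - {"gripper": 10,"tx": 0.05,"ty": -0.8,"tz": 0,"ax": 0,"ay": 0.025,"az": -0.023}
    - {"gripper": 10,"tx": 0.05,"ty": -1,"tz": 0,"ax": 0,"ay": 0.025,"az": -0.023}

```text
t: 4.12
position: [454.5, -37.4, 207.6]
ee_rot: [-2.978, -0.269, -0.791]
contact_force: [-0.0, -0.7, 0.2]
finger_gap: 0.262
```

jog_arm:
  moves:
    - {"gripper": 10,"tx": 0,"ty": -0.4,"tz": 0,"ax": 0,"ay": 0,"az": 0}
    - {"gripper": 10,"tx": -0.04,"ty": -0.75,"tz": 0.2,"ax": 0,"ay": 0,"az": 0}
    - {"gripper": 10,"tx": -0.04,"ty": -0.8,"tz": 0.4,"ax": 0,"ay": 0,"az": 0}
    - {"gripper": 10,"tx": -0.04,"ty": -0.8,"tz": 0.5,"ax": 0,"ay": 0,"az": 0}
    - {"gripper": 10,"tx": -0.04,"ty": -0.8,"tz": 0.5,"ax": 0,"ay": 0,"az": 0}

```text
t: 4.53
position: [461.6, 45.2, 160.4]
ee_rot: [-2.977, -0.276, -0.786]
contact_force: [-0.2, 0.9, -1.2]
finger_gap: 0.26
```

```bash
python3 - <<'E'
from h import *
from plant import arm
s=arm.sense(); c=arm.calibration("wrist"); w=arm.capture("wrist"); cv2.imwrite("pics/w3.png",w);np.save("c3.npy",c,allow_pickle=True)
P,R=tcp_for([-40,0,230],30); print("target",P); go(s,P,R); print("eye cab",eye_cab(s).round(1)); print(s["finger_gap"],np.round(s["joints"],2))
E_w=CO+RC@eye_cab(s); print("eye px",proj(c,E_w).round(1), "board",proj(c,CO+RC@np.array([5,0,260])).round(0),"hookL",proj(c,CO+RC@np.array([48,0,250])).round(0),"hookH",proj(c,CO+RC@np.array([84,0,277])).round(0))
E
```

```text
target [467.71406467  48.33682806 150.91006536]
pos [461.6  45.2 160.4] t 4.5333 F [-0.2  0.9 -1.2]
shift [ 0.01  -0.02   0.115] turn [-0.     0.007 -0.005] rows>= 0.3
eye cab [-46.   -2.8 238.5]
0.2599503021401028 [-0.2  -0.39  2.15  0.24  0.92  1.08]
eye px [257.6 -82.1] board [ 249. -256.] hookL [ 250. -276.] hookH [ 248. -473.]
```

View pics/w3.png

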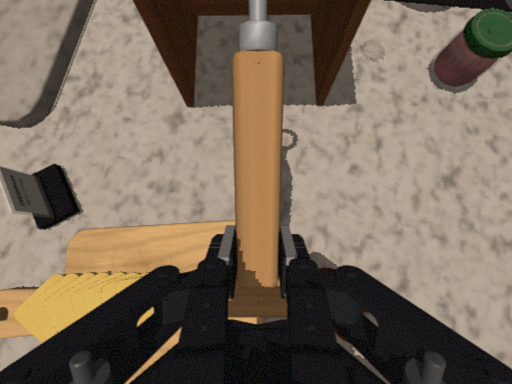

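Wrist view: the handle is held straight along column 258, with the neck at (258,30) and the eye out of view above. The feet of the cabinet's front walls show near (190,105) and (320,105), so I'll check the lateral alignment from those.

```bash
python3 - <<'E'
from h import *
c=np.load("c3.npy",allow_pickle=True).item()
w=cv2.imread("pics/w3.png")
for p in ((190,106),(320,105),(196,14),(315,14)): print(p,(RC.T@(ray(c,p,0)-CO)).round(1))
# handle axis in tool frame, via camera-in-tool
ct=np.array([75.7,0,-143.1]); A=np.array([[0.001,-.954,-.299],[1,0,.001],[-.001,-.299,.954]])
f,cx,cy=K(c)
hsv=cv2.cvtColor(w,cv2.COLOR_BGR2HSV); m=cv2.inRange(hsv,(8,90,60),(22,255,255)); m[:,:200]=0;m[:,310:]=0
g=cv2.cvtColor(w,cv2.COLOR_BGR2GRAY)
for r in (10,60,80,120,160,200):
    x=np.where(m[r,225:292])[0]+225
    if len(x)==0: print(r,g[r,240:280]); continue
    u=(x.min()+x.max())/2; d=A@np.array([(u-cx)/f,(r-cy)/f,1]); print(r,x.min(),x.max(),(ct+d*(-15+143.1)/d[2]).round(1))
cr=cv2.resize(w[0:140,140:370],None,fx=3,fy=3,interpolation=cv2.INTER_CUBIC); cv2.imwrite("pics/w3c.png",cr)
E
```

```text
(190, 106) [ 3.8 86.6  0. ]
(320, 105) [  4.3 -85.    0. ]
(196, 14) [148.5  85.    0. ]
(315, 14) [147.2 -85.5   0. ]
10 [ 39  31  28  34  29  35  37  28  44  83 114 123 129 135 143 155 172 186
 176 155 142 134 128 122 107  96  72  37  35  32  35  26  32  30  31  29
  32  25  34  33]
60 232 283 [ 94.2   0.3 -15. ]
80 232 283 [ 86.1   0.3 -15. ]
120 233 281 [ 68.8   0.1 -15. ]
160 234 281 [ 50.    0.3 -15. ]
200 235 280 [ 29.3   0.3 -15. ]
```

View pics/w3c.png

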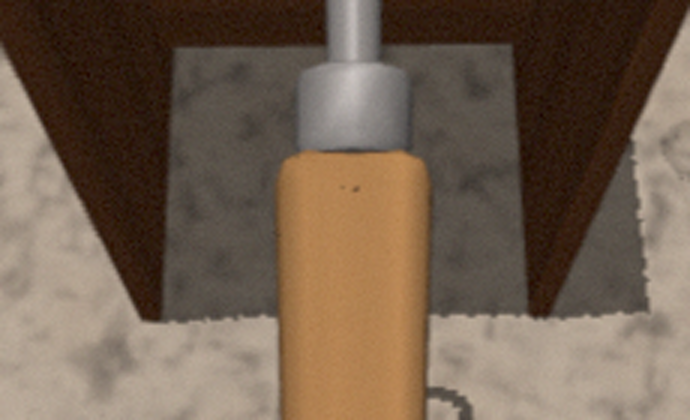

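The crop gives wall feet at (187–194,107) and (316–322,106). The cabinet centre is therefore within about 1 mm of the roof estimate, and the handle is straight in the grip. Next is the eye's entry, low and tilted.

```bash
sed -i 's/E_T=np.array(\[149,0,-5.3\])/E_T=np.array([148.5,0.3,-5.3])/' h.py; cat >> h.py <<'E'
def rep(eye=None,pitch=30):
    from plant import arm
    s=arm.sense(); R=Rn.from_rotvec(s["ee_rot"]).as_matrix()
    print("eye cab",eye_cab(s).round(1),"pitch",np.degrees(np.arcsin(R[2,0])).round(2),"F cab",(RC.T@s["contact_force"]).round(1),"M cab",(RC.T@s["wrist_torque"]).round(2),"gap",round(s["finger_gap"],3),"j",np.round(s["joints"],2))
    if eye is not None: go(s,*tcp_for(eye,pitch))
E
python3 -c "
from h import *
rep([18,0.5,225])"
```

```text
eye cab [-46.5  -4.  239.6] pitch 29.63 F cab [ 0.3 -0.1 -0.2] M cab [-0.02  0.32 -0.03] gap 0.265 j [-0.21 -0.39  2.15  0.24  0.92  1.08]
pos [461.8  44.4 161.5] t 4.5833 F [ 0.4 -0.1 -0.2]
shift [ 0.488 -0.039  0.455] turn [ 0.001  0.006 -0.006] rows>= 1.6
```

jog_arm:
  moves:
    - {"gripper": 10,"tx": 0.05,"ty": -0.04,"tz": 0.15,"ax": 0,"ay": 0.006,"az": -0.006}
    - {"gripper": 10,"tx": 0.2,"ty": -0.04,"tz": 0.27,"ax": 0,"ay": 0.006,"az": -0.006}
    - {"gripper": 10,"tx": 0.35,"ty": -0.04,"tz": 0.36,"ax": 0,"ay": 0.006,"az": -0.006}
    - {"gripper": 10,"tx": 0.488,"ty": -0.04,"tz": 0.455,"ax": 0,"ay": 0.006,"az": -0.006}
    - {"gripper": 10,"tx": 0.488,"ty": -0.04,"tz": 0.455,"ax": 0,"ay": 0.006,"az": -0.006}
    - {"gripper": 10,"tx": 0.488,"ty": -0.04,"tz": 0.455,"ax": 0,"ay": 0.006,"az": -0.006}
    - {"gripper": 10,"tx": 0.488,"ty": -0.04,"tz": 0.455,"ax": 0,"ay": 0.006,"az": -0.006}

```text
t: 5.17
position: [525.0, 58.9, 147.0]
ee_rot: [-2.976, -0.28, -0.799]
contact_force: [-0.7, -0.2, -0.7]
finger_gap: 0.264
```

```bash
python3 -c "
from h import *
rep([26,0.5,231])"
```

```text
eye cab [ 17.8  -1.  226. ] pitch 30.06 F cab [-0.7 -0.  -0.7] M cab [-0.02  0.32 -0.02] gap 0.264 j [-0.13 -0.22  2.06  0.22  0.81  1.14]
pos [525.   58.9 147. ] t 5.1667 F [-0.7 -0.2 -0.7]
shift [ 0.096 -0.012 -0.004] turn [ 0.002 -0.001 -0.002] rows>= 0.2
```

jog_arm:
  moves:
    - {"gripper": 10,"tx": 0.05,"ty": -0.012,"tz": -0.002,"ax": 0,"ay": 0,"az": 0}
    - {"gripper": 10,"tx": 0.095,"ty": -0.012,"tz": -0.004,"ax": 0,"ay": 0,"az": 0}
    - {"gripper": 10,"tx": 0.095,"ty": -0.012,"tz": -0.004,"ax": 0,"ay": 0,"az": 0}

```text
t: 5.42
position: [533.7, 62.1, 152.7]
ee_rot: [-2.975, -0.281, -0.801]
contact_force: [0.1, 0.2, -1.4]
finger_gap: 0.264
```

```bash
python3 -c "
from h import *
rep([30,0.5,234])"
```

```text
eye cab [ 26.7   0.6 231.9] pitch 30.15 F cab [ 0.1  0.2 -1.4] M cab [0.   0.34 0.07] gap 0.264 j [-0.12 -0.2   2.03  0.21  0.82  1.16]
pos [533.7  62.1 152.7] t 5.4167 F [ 0.1  0.2 -1.4]
shift [ 0.039  0.002 -0.006] turn [ 0.002 -0.002 -0.001] rows>= 0.1
```

jog_arm:
  moves:
    - {"gripper": 10,"tx": 0.025,"ty": 0,"tz": -0.003,"ax": 0,"ay": 0,"az": 0}
    - {"gripper": 10,"tx": 0.05,"ty": 0,"tz": -0.006,"ax": 0,"ay": 0,"az": 0}
    - {"gripper": 10,"tx": 0.05,"ty": 0,"tz": -0.006,"ax": 0,"ay": 0,"az": 0}

```text
t: 5.67
position: [537.3, 63.0, 154.9]
ee_rot: [-2.975, -0.281, -0.799]
contact_force: [-0.3, -0.5, 0.2]
finger_gap: 0.265
```

```bash
python3 -c "
from h import *
rep([34,0.5,237])"
```

```text
eye cab [ 30.5   0.8 233.9] pitch 30.07 F cab [-0.3 -0.5  0.2] M cab [-0.    0.31 -0.01] gap 0.265 j [-0.12 -0.2   2.02  0.21  0.82  1.16]
pos [537.3  63.  154.9] t 5.6667 F [-0.3 -0.5  0.2]
shift [ 0.045  0.004 -0.011] turn [ 0.002 -0.001 -0.001] rows>= 0.1
```

jog_arm:
  moves:
    - {"gripper": 10,"tx": 0.025,"ty": 0,"tz": -0.003,"ax": 0,"ay": 0,"az": 0}
    - {"gripper": 10,"tx": 0.05,"ty": 0,"tz": -0.008,"ax": 0,"ay": 0,"az": 0}
    - {"gripper": 10,"tx": 0.05,"ty": 0,"tz": -0.008,"ax": 0,"ay": 0,"az": 0}

```text
t: 5.92
position: [541.2, 63.7, 158.1]
ee_rot: [-2.975, -0.281, -0.799]
contact_force: [0.2, 0.3, -0.6]
finger_gap: 0.263
```

```bash
python3 -c "
from h import *
rep([38,0.5,240])"
```

```text
eye cab [ 34.5   0.8 237.1] pitch 30.07 F cab [ 0.3  0.3 -0.6] M cab [-0.02  0.3  -0.02] gap 0.263 j [-0.11 -0.19  2.01  0.2   0.82  1.17]
pos [541.2  63.7 158.1] t 5.9167 F [ 0.2  0.3 -0.6]
shift [ 0.045  0.004 -0.01 ] turn [ 0.002 -0.001 -0.001] rows>= 0.1
```

jog_arm:
  moves:
    - {"gripper": 10,"tx": 0.025,"ty": 0,"tz": -0.004,"ax": 0,"ay": 0,"az": 0}
    - {"gripper": 10,"tx": 0.045,"ty": 0,"tz": -0.008,"ax": 0,"ay": 0,"az": 0}
    - {"gripper": 10,"tx": 0.045,"ty": 0,"tz": -0.008,"ax": 0,"ay": 0,"az": 0}

```text
t: 6.17
position: [544.6, 64.4, 161.0]
ee_rot: [-2.975, -0.281, -0.799]
contact_force: [1.0, -1.1, -0.1]
finger_gap: 0.262
```

```bash
python3 -c "
from h import *
rep([42,0.5,243])"
```

```text
eye cab [ 38.    0.7 240. ] pitch 30.07 F cab [ 0.8 -1.2 -0.1] M cab [ 0.04  0.34 -0.02] gap 0.262 j [-0.11 -0.18  2.    0.2   0.83  1.17]
pos [544.6  64.4 161. ] t 6.1667 F [ 1.  -1.1 -0.1]
shift [ 0.05   0.004 -0.008] turn [ 0.002 -0.001 -0.001] rows>= 0.1
```

jog_arm:
  moves:
    - {"gripper": 10,"tx": 0.025,"ty": 0,"tz": -0.004,"ax": 0,"ay": 0,"az": 0}
    - {"gripper": 10,"tx": 0.045,"ty": 0,"tz": -0.008,"ax": 0,"ay": 0,"az": 0}
    - {"gripper": 10,"tx": 0.045,"ty": 0,"tz": -0.008,"ax": 0,"ay": 0,"az": 0}

```text
t: 6.42
position: [548.1, 65.0, 164.0]
ee_rot: [-2.975, -0.281, -0.8]
contact_force: [-0.6, -0.4, 0.8]
finger_gap: 0.266
```

```bash
python3 -c "
from h import *
rep([46,0.5,246])"
```

```text
eye cab [ 41.5   0.7 243. ] pitch 30.08 F cab [-0.7 -0.2  0.8] M cab [-0.    0.06 -0.01] gap 0.266 j [-0.11 -0.18  1.99  0.2   0.83  1.18]
pos [548.1  65.  164. ] t 6.4167 F [-0.6 -0.4  0.8]
shift [ 0.054  0.004 -0.005] turn [ 0.002 -0.001 -0.001] rows>= 0.1
```

The pitch moment fell from 0.32 to 0.06 Nm, so the ring touched something with the eye at x≈41.5, z≈243. That puts the tip front at about 56 mm and the tip top at about 256. I'll back off, rise and go over the tip.

jog_arm:
  moves:
    - {"gripper": 10,"tx": -0.039,"ty": 0,"tz": -0.022,"ax": 0,"ay": 0,"az": 0}
    - {"gripper": 10,"tx": -0.014,"ty": 0,"tz": -0.066,"ax": 0,"ay": 0,"az": 0}
    - {"gripper": 10,"tx": 0.03,"ty": 0,"tz": -0.13,"ax": 0,"ay": 0,"az": 0}
    - {"gripper": 10,"tx": 0.075,"ty": 0,"tz": -0.199,"ax": 0,"ay": 0,"az": 0}
    - {"gripper": 10,"tx": 0.075,"ty": 0,"tz": -0.199,"ax": 0,"ay": 0,"az": 0}

```text
t: 6.83
position: [545.1, 64.3, 187.2]
ee_rot: [-2.975, -0.281, -0.803]
contact_force: [0.5, 0.4, 0.2]
finger_gap: 0.26
```

```bash
python3 -c "
from h import *
rep([60,0.5,264])"
```

```text
eye cab [ 38.3   0.7 266.5] pitch 30.22 F cab [0.6 0.3 0.2] M cab [-0.03  0.33 -0.  ] gap 0.26 j [-0.11 -0.21  1.96  0.19  0.88  1.19]
pos [545.1  64.3 187.2] t 6.8333 F [0.5 0.4 0.2]
shift [0.175 0.002 0.125] turn [ 0.002 -0.004 -0.001] rows>= 0.5
```

jog_arm:
  moves:
    - {"gripper": 10,"tx": 0.04,"ty": 0,"tz": 0.03,"ax": 0,"ay": -0.003,"az": 0}
    - {"gripper": 10,"tx": 0.08,"ty": 0,"tz": 0.055,"ax": 0,"ay": -0.003,"az": 0}
    - {"gripper": 10,"tx": 0.13,"ty": 0,"tz": 0.09,"ax": 0,"ay": -0.003,"az": 0}
    - {"gripper": 10,"tx": 0.175,"ty": 0,"tz": 0.125,"ax": 0,"ay": -0.003,"az": 0}
    - {"gripper": 10,"tx": 0.175,"ty": 0,"tz": 0.125,"ax": 0,"ay": -0.003,"az": 0}

```text
t: 7.25
position: [566.1, 68.6, 181.8]
ee_rot: [-2.977, -0.281, -0.793]
contact_force: [-0.2, 0.8, -1.1]
finger_gap: 0.264
```

```bash
python3 -c "
from h import *
rep([60,0.5,250])"
```

```text
eye cab [ 60.3   0.8 260.3] pitch 29.82 F cab [-0.   0.8 -1.1] M cab [-0.01  0.37 -0.01] gap 0.264 j [-0.09 -0.15  1.93  0.18  0.87  1.21]
pos [566.1  68.6 181.8] t 7.25 F [-0.2  0.8 -1.1]
shift [-0.053  0.005  0.093] turn [ 0.001  0.003 -0.001] rows>= 0.3
```

jog_arm:
  moves:
    - {"gripper": 10,"tx": -0.02,"ty": 0.003,"tz": 0.035,"ax": 0,"ay": 0.003,"az": 0}
    - {"gripper": 10,"tx": -0.04,"ty": 0.003,"tz": 0.07,"ax": 0,"ay": 0.003,"az": 0}
    - {"gripper": 10,"tx": -0.053,"ty": 0.003,"tz": 0.093,"ax": 0,"ay": 0.003,"az": 0}
    - {"gripper": 10,"tx": -0.053,"ty": 0.003,"tz": 0.093,"ax": 0,"ay": 0.003,"az": 0}

```text
t: 7.58
position: [564.8, 68.1, 170.8]
ee_rot: [-2.976, -0.281, -0.797]
contact_force: [-0.5, -0.3, -1.2]
finger_gap: 0.267
```

```bash
python3 -c "
from h import *
rep([60,0.5,243])"
```

```text
eye cab [ 58.7   0.5 249.6] pitch 29.98 F cab [-0.5 -0.2 -1.2] M cab [ 0.05  0.38 -0.  ] gap 0.267 j [-0.1  -0.14  1.95  0.19  0.84  1.2 ]
pos [564.8  68.1 170.8] t 7.5833 F [-0.5 -0.3 -1.2]
shift [-0.022  0.002  0.064] turn [ 0.001  0.    -0.001] rows>= 0.2
```

jog_arm:
  moves:
    - {"gripper": 10,"tx": -0.01,"ty": 0,"tz": 0.035,"ax": 0,"ay": 0,"az": 0}
    - {"gripper": 10,"tx": -0.022,"ty": 0,"tz": 0.064,"ax": 0,"ay": 0,"az": 0}
    - {"gripper": 10,"tx": -0.022,"ty": 0,"tz": 0.064,"ax": 0,"ay": 0,"az": 0}

```text
t: 7.83
position: [566.4, 68.3, 164.4]
ee_rot: [-2.976, -0.281, -0.798]
contact_force: [-0.7, -0.8, -0.6]
finger_gap: 0.263
```

```bash
python3 -c "
from h import *
rep([60,0.5,239])"
```

```text
eye cab [ 60.3   0.5 243.3] pitch 30.01 F cab [-0.8 -0.6 -0.6] M cab [ 0.08  0.33 -0.03] gap 0.263 j [-0.09 -0.14  1.95  0.19  0.83  1.19]
pos [566.4  68.3 164.4] t 7.8333 F [-0.7 -0.8 -0.6]
shift [-0.024  0.002  0.035] turn [ 0.001 -0.    -0.001] rows>= 0.1
```

jog_arm:
  moves:
    - {"gripper": 10,"tx": -0.012,"ty": 0,"tz": 0.018,"ax": 0,"ay": 0,"az": 0}
    - {"gripper": 10,"tx": -0.022,"ty": 0,"tz": 0.036,"ax": 0,"ay": 0,"az": 0}
    - {"gripper": 10,"tx": -0.022,"ty": 0,"tz": 0.036,"ax": 0,"ay": 0,"az": 0}

```text
t: 8.08
position: [566.4, 68.3, 160.5]
ee_rot: [-2.976, -0.281, -0.798]
contact_force: [-0.1, 0.2, -0.0]
finger_gap: 0.266
```

```bash
python3 -c "
from h import *
rep([60,0.5,236])"
```

```text
eye cab [ 60.2   0.5 239.4] pitch 30.02 F cab [-0.   0.2 -0. ] M cab [-0.    0.32 -0.02] gap 0.266 j [-0.09 -0.13  1.96  0.19  0.82  1.19]
pos [566.4  68.3 160.5] t 8.0833 F [-0.1  0.2 -0. ]
shift [-0.018  0.001  0.028] turn [ 0.002 -0.    -0.001] rows>= 0.1
```

jog_arm:
  moves:
    - {"gripper": 10,"tx": -0.01,"ty": 0,"tz": 0.016,"ax": 0,"ay": 0,"az": 0}
    - {"gripper": 10,"tx": -0.018,"ty": 0,"tz": 0.03,"ax": 0,"ay": 0,"az": 0}
    - {"gripper": 10,"tx": -0.018,"ty": 0,"tz": 0.03,"ax": 0,"ay": 0,"az": 0}

```text
t: 8.33
position: [566.3, 68.3, 157.1]
ee_rot: [-2.976, -0.281, -0.798]
contact_force: [0.5, -0.0, -0.7]
finger_gap: 0.264
```

```bash
python3 -c "
from h import *
rep([60,0.5,233])"
```

```text
eye cab [ 60.2   0.5 235.9] pitch 30.02 F cab [ 0.5 -0.1 -0.7] M cab [ 0.04  0.34 -0.  ] gap 0.264 j [-0.09 -0.13  1.96  0.19  0.81  1.19]
pos [566.3  68.3 157.1] t 8.3333 F [ 0.5 -0.  -0.7]
shift [-0.016  0.001  0.024] turn [ 0.002 -0.    -0.001] rows>= 0.1
```

jog_arm:
  moves:
    - {"gripper": 10,"tx": -0.008,"ty": 0,"tz": 0.014,"ax": 0,"ay": 0,"az": 0}
    - {"gripper": 10,"tx": -0.016,"ty": 0,"tz": 0.026,"ax": 0,"ay": 0,"az": 0}
    - {"gripper": 10,"tx": -0.016,"ty": 0,"tz": 0.026,"ax": 0,"ay": 0,"az": 0}

```text
t: 8.58
position: [566.3, 68.3, 154.0]
ee_rot: [-2.976, -0.281, -0.798]
contact_force: [0.4, -0.2, -1.6]
finger_gap: 0.268
```

```bash
python3 -c "
from h import *
rep([60,0.5,230])"
```

```text
eye cab [ 60.1   0.5 232.9] pitch 30.02 F cab [ 0.4 -0.2 -1.6] M cab [ 0.    0.36 -0.01] gap 0.268 j [-0.1  -0.13  1.97  0.19  0.8   1.19]
pos [566.3  68.3 154. ] t 8.5833 F [ 0.4 -0.2 -1.6]
shift [-0.015  0.002  0.024] turn [ 0.002 -0.    -0.001] rows>= 0.1
```

jog_arm:
  moves:
    - {"gripper": 10,"tx": -0.008,"ty": 0,"tz": 0.014,"ax": 0,"ay": 0,"az": 0}
    - {"gripper": 10,"tx": -0.014,"ty": 0,"tz": 0.024,"ax": 0,"ay": 0,"az": 0}
    - {"gripper": 10,"tx": -0.014,"ty": 0,"tz": 0.024,"ax": 0,"ay": 0,"az": 0}

```text
t: 8.83
position: [566.4, 68.3, 151.5]
ee_rot: [-2.975, -0.281, -0.799]
contact_force: [-0.3, 0.2, 0.8]
finger_gap: 0.27
```

```bash
python3 -c "
from h import *
rep([60,0.5,230])"
```

```text
eye cab [ 60.2   0.4 230.4] pitch 30.05 F cab [-0.2  0.3  0.8] M cab [-0.02  0.14  0.01] gap 0.27 j [-0.1  -0.12  1.97  0.2   0.8   1.19]
pos [566.4  68.3 151.5] t 8.8333 F [-0.3  0.2  0.8]
shift [-0.004  0.001  0.001] turn [ 0.002 -0.001 -0.001] rows>= 0.0
```

jog_arm:
  moves:
    - {"gripper": 10,"tx": 0.005,"ty": 0,"tz": -0.012,"ax": 0,"ay": 0,"az": 0}
    - {"gripper": 10,"tx": -0.021,"ty": 0,"tz": -0.027,"ax": 0,"ay": 0,"az": 0}
    - {"gripper": 10,"tx": -0.038,"ty": 0,"tz": -0.037,"ax": 0,"ay": 0,"az": 0}
    - {"gripper": 10,"tx": -0.038,"ty": 0,"tz": -0.037,"ax": 0,"ay": 0,"az": 0}

```text
t: 9.17
position: [560.9, 67.3, 152.9]
ee_rot: [-2.976, -0.281, -0.799]
contact_force: [-0.5, -0.1, -1.1]
finger_gap: 0.259
```

```bash
python3 -c "
from h import *
rep([60,0.5,230])"
```

```text
eye cab [ 54.6   0.5 231.8] pitch 30.04 F cab [-0.5 -0.1 -1.1] M cab [-0.01  0.36  0.01] gap 0.259 j [-0.1  -0.14  1.98  0.2   0.8   1.18]
pos [560.9  67.3 152.9] t 9.1667 F [-0.5 -0.1 -1.1]
shift [0.038 0.002 0.042] turn [ 0.002 -0.001 -0.001] rows>= 0.1
```

jog_arm:
  moves:
    - {"gripper": 10,"tx": -0.013,"ty": 0,"tz": -0.008,"ax": 0,"ay": 0,"az": 0}
    - {"gripper": 10,"tx": -0.03,"ty": 0,"tz": -0.017,"ax": 0,"ay": 0,"az": 0}
    - {"gripper": 10,"tx": -0.03,"ty": 0,"tz": -0.017,"ax": 0,"ay": 0,"az": 0}

```text
t: 9.42
position: [558.3, 66.6, 153.6]
ee_rot: [-2.975, -0.281, -0.801]
contact_force: [3.5, 1.0, 1.8]
finger_gap: 0.264
```

```bash
python3 -c "
from h import *
rep([60,0.5,230])"
```

```text
eye cab [ 51.7   0.4 232.7] pitch 30.15 F cab [3.6 0.3 1.8] M cab [ 0.07 -0.35  0.06] gap 0.264 j [-0.1  -0.15  1.99  0.2   0.8   1.18]
pos [558.3  66.6 153.6] t 9.4167 F [3.5 1.  1.8]
shift [0.058 0.    0.061] turn [ 0.002 -0.002 -0.001] rows>= 0.2
```

The pull-back test met firm resistance at eye x≈51.7, so the tip is inside the eye. The level wire stopped the ring at z≈231. Next I re-centre on the free wire and tilt up to about 45° to cut the swing at release.

```bash
python3 -c "
from h import *
rep([60,0.5,232.5])
rep([61,0.5,231],37)
rep([62,0.5,229.5],45)"
```

```text
eye cab [ 51.7   0.4 232.7] pitch 30.15 F cab [3.6 0.3 1.8] M cab [ 0.07 -0.35  0.06] gap 0.264 j [-0.1  -0.15  1.99  0.2   0.8   1.18]
pos [558.3  66.6 153.6] t 9.4167 F [3.5 1.  1.8]
shift [0.07 0.   0.04] turn [ 0.002 -0.002 -0.001] rows>= 0.2
eye cab [ 51.7   0.4 232.7] pitch 30.15 F cab [3.6 0.3 1.8] M cab [ 0.07 -0.35  0.06] gap 0.264 j [-0.1  -0.15  1.99  0.2   0.8   1.18]
pos [558.3  66.6 153.6] t 9.4167 F [3.5 1.  1.8]
shift [ 0.088 -0.     0.238] turn [ 0.002  0.114 -0.001] rows>= 1.0
eye cab [ 51.7   0.4 232.7] pitch 30.15 F cab [3.6 0.3 1.8] M cab [ 0.07 -0.35  0.06] gap 0.264 j [-0.1  -0.15  1.99  0.2   0.8   1.18]
pos [558.3  66.6 153.6] t 9.4167 F [3.5 1.  1.8]
shift [ 0.136 -0.001  0.458] turn [ 0.002  0.248 -0.001] rows>= 2.1
```

jog_arm:
  moves:
    - {"gripper": 10,"tx": 0.07,"ty": 0,"tz": 0.04,"ax": 0,"ay": 0,"az": 0}
    - {"gripper": 10,"tx": 0.079,"ty": 0,"tz": 0.14,"ax": 0,"ay": 0.055,"az": 0}
    - {"gripper": 10,"tx": 0.088,"ty": 0,"tz": 0.238,"ax": 0,"ay": 0.114,"az": 0}
    - {"gripper": 10,"tx": 0.11,"ty": 0,"tz": 0.345,"ax": 0,"ay": 0.18,"az": 0}
    - {"gripper": 10,"tx": 0.136,"ty": 0,"tz": 0.458,"ax": 0,"ay": 0.248,"az": 0}
    - {"gripper": 10,"tx": 0.136,"ty": 0,"tz": 0.458,"ax": 0,"ay": 0.248,"az": 0}
    - {"gripper": 10,"tx": 0.136,"ty": 0,"tz": 0.458,"ax": 0,"ay": 0.248,"az": 0}

```text
t: 10.0
position: [591.6, 73.2, 119.1]
ee_rot: [-2.828, -0.266, -1.163]
contact_force: [-0.5, 0.1, -0.2]
finger_gap: 0.261
```

```bash
python3 -c "
from h import *
rep([62,0.5,229],45)"
```

```text
eye cab [ 61.8   0.4 227.4] pitch 44.71 F cab [-0.4  0.2 -0.2] M cab [-0.01  0.26  0.03] gap 0.261 j [-0.13 -0.11  2.15  0.58  0.41  0.81]
pos [591.6  73.2 119.1] t 10.0 F [-0.5  0.1 -0.2]
shift [ 0.013  0.001 -0.003] turn [ 0.001  0.005 -0.002] rows>= 0.0
```

jog_arm:
  moves:
    - {"gripper": 10,"tx": -0.007,"ty": 0,"tz": 0.007,"ax": 0,"ay": 0,"az": 0}
    - {"gripper": 10,"tx": -0.013,"ty": 0,"tz": 0.013,"ax": 0,"ay": 0,"az": 0}
    - {"gripper": 10,"tx": -0.013,"ty": 0,"tz": 0.013,"ax": 0,"ay": 0,"az": 0}

```text
t: 10.25
position: [592.5, 73.2, 119.1]
ee_rot: [-2.827, -0.268, -1.169]
contact_force: [1.1, -0.8, 1.0]
finger_gap: 0.263
```

```bash
python3 -c "
from h import *
rep([62,0.5,229],45)"
```

```text
eye cab [ 62.3   0.5 227.7] pitch 44.93 F cab [ 0.9 -1.   1. ] M cab [0.04 0.11 0.02] gap 0.263 j [-0.13 -0.11  2.15  0.58  0.41  0.8 ]
pos [592.5  73.2 119.1] t 10.25 F [ 1.1 -0.8  1. ]
shift [ 0.007 -0.    -0.009] turn [ 0.002  0.001 -0.   ] rows>= 0.0
```

The ring is resting lightly on the wire, so I'm opening the gripper and withdrawing straight back along the tool axis.

jog_arm:
  moves:
    - {"gripper": 60,"tx": 0,"ty": 0,"tz": 0,"ax": 0,"ay": 0,"az": 0}
    - {"gripper": 60,"tx": 0,"ty": 0,"tz": 0,"ax": 0,"ay": 0,"az": 0}
    - {"gripper": 60,"tx": 0,"ty": 0,"tz": 0,"ax": 0,"ay": 0,"az": 0}
    - {"gripper": 60,"tx": 0,"ty": 0,"tz": -0.02,"ax": 0,"ay": 0,"az": 0}
    - {"gripper": 60,"tx": 0,"ty": 0,"tz": -0.2,"ax": 0,"ay": 0,"az": 0}
    - {"gripper": 60,"tx": 0,"ty": 0,"tz": -0.4,"ax": 0,"ay": 0,"az": 0}
    - {"gripper": 60,"tx": 0,"ty": 0,"tz": -0.6,"ax": 0,"ay": 0,"az": 0}
    - {"gripper": 60,"tx": 0,"ty": 0,"tz": -0.8,"ax": 0,"ay": 0,"az": 0}
    - {"gripper": 60,"tx": 0,"ty": 0,"tz": -1,"ax": 0,"ay": 0,"az": 0}
    - {"gripper": 60,"tx": 0,"ty": 0,"tz": -1,"ax": 0,"ay": 0,"az": 0}

```text
t: 11.08
position: [521.9, 59.6, 192.1]
ee_rot: [-2.826, -0.268, -1.175]
contact_force: [0.6, 0.1, 1.7]
finger_gap: 0.703
```

```bash
python3 - <<'E'
from h import *
from plant import arm
rep()
s=arm.sense();print(s["t"]); w=arm.capture("wrist"); c=arm.capture("scene"); 
cv2.imwrite("pics/w4.png",np.hstack([w[:, :],cv2.resize(c[120:260,100:240],(384,384))])[:, :900][::1]); v=cv2.imread("pics/w4.png"); cv2.imwrite("pics/w4.png",cv2.resize(v,None,fx=.88,fy=.88))
E
```

```text
eye cab [-10.1   0.6 301.1] pitch 45.13 F cab [ 0.6 -0.1  1.7] M cab [-0.02  0.26  0.  ] gap 0.703 j [-0.2  -0.39  2.19  0.46  0.64  0.91]
11.0833
```

View pics/w4.png

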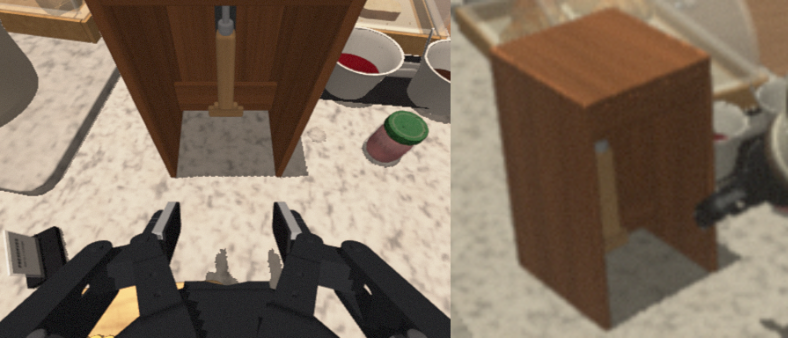

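The turner hangs vertically in the cabinet (handle from (228,30) to blade (226,108)), and the gripper is clear of it. I'll let the swing die down.

jog_arm:
  moves:
    - {"gripper": 60,"tx": 0,"ty": 0,"tz": 0,"ax": 0,"ay": 0,"az": 0}
    - {"gripper": 60,"tx": 0,"ty": 0,"tz": 0,"ax": 0,"ay": 0,"az": 0}
    - {"gripper": 60,"tx": 0,"ty": 0,"tz": 0,"ax": 0,"ay": 0,"az": 0}
    - {"gripper": 60,"tx": 0,"ty": 0,"tz": 0,"ax": 0,"ay": 0,"az": 0}
    - {"gripper": 60,"tx": 0,"ty": 0,"tz": 0,"ax": 0,"ay": 0,"az": 0}
    - {"gripper": 60,"tx": 0,"ty": 0,"tz": 0,"ax": 0,"ay": 0,"az": 0}
    - {"gripper": 60,"tx": 0,"ty": 0,"tz": 0,"ax": 0,"ay": 0,"az": 0}
    - {"gripper": 60,"tx": 0,"ty": 0,"tz": 0,"ax": 0,"ay": 0,"az": 0}
    - {"gripper": 60,"tx": 0,"ty": 0,"tz": 0,"ax": 0,"ay": 0,"az": 0}
    - {"gripper": 60,"tx": 0,"ty": 0,"tz": 0,"ax": 0,"ay": 0,"az": 0}
    - {"gripper": 60,"tx": 0,"ty": 0,"tz": 0,"ax": 0,"ay": 0,"az": 0}
    - {"gripper": 60,"tx": 0,"ty": 0,"tz": 0,"ax": 0,"ay": 0,"az": 0}

```text
t: 12.18
position: [522.6, 60.0, 189.0]
ee_rot: [-2.827, -0.267, -1.169]
contact_force: [-0.0, 0.4, -1.1]
finger_gap: 0.706
```

jog_arm:
  moves:
    - {"gripper": 60,"tx": 0,"ty": 0,"tz": 0,"ax": 0,"ay": 0,"az": 0}
    - {"gripper": 60,"tx": 0,"ty": 0,"tz": 0,"ax": 0,"ay": 0,"az": 0}
    - {"gripper": 60,"tx": 0,"ty": 0,"tz": 0,"ax": 0,"ay": 0,"az": 0}
    - {"gripper": 60,"tx": 0,"ty": 0,"tz": 0,"ax": 0,"ay": 0,"az": 0}
    - {"gripper": 60,"tx": 0,"ty": 0,"tz": 0,"ax": 0,"ay": 0,"az": 0}
    - {"gripper": 60,"tx": 0,"ty": 0,"tz": 0,"ax": 0,"ay": 0,"az": 0}
    - {"gripper": 60,"tx": 0,"ty": 0,"tz": 0,"ax": 0,"ay": 0,"az": 0}
    - {"gripper": 60,"tx": 0,"ty": 0,"tz": 0,"ax": 0,"ay": 0,"az": 0}
    - {"gripper": 60,"tx": 0,"ty": 0,"tz": 0,"ax": 0,"ay": 0,"az": 0}
    - {"gripper": 60,"tx": 0,"ty": 0,"tz": 0,"ax": 0,"ay": 0,"az": 0}
    - {"gripper": 60,"tx": 0,"ty": 0,"tz": 0,"ax": 0,"ay": 0,"az": 0}
    - {"gripper": 60,"tx": 0,"ty": 0,"tz": 0,"ax": 0,"ay": 0,"az": 0}

```text
t: 13.18
position: [522.7, 60.0, 189.0]
ee_rot: [-2.827, -0.267, -1.169]
contact_force: [-0.9, -0.4, -0.1]
finger_gap: 0.701
```

```bash
cat > still.py <<'E'
from h import *
from plant import arm
for i in range(16):
    w=arm.capture("wrist"); 
    h=cv2.cvtColor(w,cv2.COLOR_BGR2HSV)[20:190,190:320]
    m=cv2.inRange(h,(10,80,110),(22,200,255)); n,l,st,ce=cv2.connectedComponentsWithStats(m); k=1+st[1:,4].argmax()
    print(st[k][1]+st[k][3]+20,ce[k].round(1),st[k][4],end=' | ')
print(arm.sense()["t"]); cv2.imwrite("pics/last.png",w)
E
python3 still.py
```

```text
43 [67.5 18.3] 108 | 45 [67.6 18.4] 116 | 44 [67.4 18.5] 109 | 45 [67.5 18.3] 112 | 45 [67.6 18.4] 110 | 56 [68.  19.9] 129 | 45 [67.3 18.4] 113 | 48 [67.5 18.6] 118 | 47 [67.8 18.7] 116 | 52 [68.  19.3] 125 | 43 [67.2 18.3] 109 | 45 [67.4 18.4] 114 | 55 [68.2 19.9] 129 | 45 [67.3 18.5] 110 | 43 [67.4 18.2] 111 | 50 [68. 19.] 122 | 13.9833
```

jog_arm:
  moves:
    - {"gripper": 60,"tx": 0,"ty": 0,"tz": 0,"ax": 0,"ay": 0,"az": 0}
    - {"gripper": 60,"tx": 0,"ty": 0,"tz": 0,"ax": 0,"ay": 0,"az": 0}
    - {"gripper": 60,"tx": 0,"ty": 0,"tz": 0,"ax": 0,"ay": 0,"az": 0}
    - {"gripper": 60,"tx": 0,"ty": 0,"tz": 0,"ax": 0,"ay": 0,"az": 0}
    - {"gripper": 60,"tx": 0,"ty": 0,"tz": 0,"ax": 0,"ay": 0,"az": 0}
    - {"gripper": 60,"tx": 0,"ty": 0,"tz": 0,"ax": 0,"ay": 0,"az": 0}
    - {"gripper": 60,"tx": 0,"ty": 0,"tz": 0,"ax": 0,"ay": 0,"az": 0}
    - {"gripper": 60,"tx": 0,"ty": 0,"tz": 0,"ax": 0,"ay": 0,"az": 0}
    - {"gripper": 60,"tx": 0,"ty": 0,"tz": 0,"ax": 0,"ay": 0,"az": 0}
    - {"gripper": 60,"tx": 0,"ty": 0,"tz": 0,"ax": 0,"ay": 0,"az": 0}
    - {"gripper": 60,"tx": 0,"ty": 0,"tz": 0,"ax": 0,"ay": 0,"az": 0}
    - {"gripper": 60,"tx": 0,"ty": 0,"tz": 0,"ax": 0,"ay": 0,"az": 0}

```text
t: 14.98
position: [522.7, 60.0, 189.0]
ee_rot: [-2.827, -0.267, -1.169]
contact_force: [0.0, 0.1, -0.3]
finger_gap: 0.7
```

```bash
python3 - <<'E'
from h import *
from plant import arm
F=[arm.capture("wrist") for _ in range(20)]
g=[cv2.GaussianBlur(cv2.cvtColor(f,cv2.COLOR_BGR2GRAY),(5,5),0)[0:200,150:340].astype(float) for f in F]
print("max abs diff roi vs first",[int(np.abs(x-g[0]).max()) for x in g], arm.sense()["t"])
t=arm.capture("top"); o=cv2.imread("pics/top0.png")
for n,(x,y) in dict(red=(357,149),green=(303,135),mill=(258,256)).items():
    T=o[y-14:y+15,x-14:x+15]; r=cv2.matchTemplate(t[y-30:y+31,x-30:x+31],T,cv2.TM_CCOEFF_NORMED); _,v,_,p=cv2.minMaxLoc(r); print(n,v,np.array(p)-16)
w=F[-1]; cv2.imwrite("pics/fin.png",np.hstack([cv2.resize(w[0:150,120:350],None,fx=1.9,fy=1.9,interpolation=3)[:285],cv2.resize(t[40:280,120:400],None,fx=1.18,fy=1.1875)[:285]]))
E
```

```text
max abs diff roi vs first [0, 5, 4, 4, 4, 4, 4, 4, 4, 4, 5, 4, 4, 4, 4, 5, 12, 4, 4, 5] 15.9833
red 0.9997224807739258 [0 0]
green 0.9997745752334595 [0 0]
mill 0.7592220306396484 [-1  0]
```

View pics/fin.png

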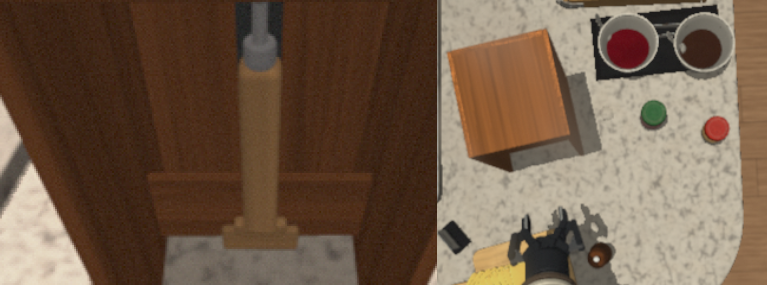

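The turner is hanging motionless in front of the rail. The jars are unmoved and the mill is upright at its place; its lower match score comes from the arm's shadow. Handing in.

```bash
python3 -c "
from plant import arm
print(arm.sense()['t'],arm.sign_off())"
```

```text
the job is handed in; nothing more can be done
16.0333 None
```

The pastry turner is hanging by its eye on the hook, freely and still. I handed the job in at t ≈ 16 s.

- **How it went:** I gripped the handle at its marked place, took the eye in low at 30° under the front board, and felt for the hook with light contact of a few newtons at most. I then backed off, passed the eye over the tip and lowered it onto the wire. A short pull back met the tip, so it was inside the eye. I tilted to 45°, opened the gripper and withdrew.
- **Last checks that passed:** over 1 s of wrist pictures the turner showed no visible motion. The gripper was clear, with contact force near 0. The two jars had not moved (0 px shift, match above 0.999).
- **Weaker check:** the mill matched only 0.76 with a 1 px shift. In the picture it stands upright at its place, and I put the lower score down to the arm and its shadow beside it.
- **Disagreement:** the first contact put the tip's front about 56 mm in. The resting height on the wire implied about 50 mm, and the pull back about 54 mm. The eye still went on cleanly.

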